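# Stand the spray target up in the booth and register it in front of the injector

### The arm

A 6-joint arm with a two-finger parallel gripper is mounted at the origin on the work surface. World frame = base frame: x ahead of the robot, y to its left, z up, the work surface at z = 0. Lengths are in m, angles in rad, forces in N, time in s.
With the tool pointing down it reaches from about 0.275 to 0.825 m from the base axis. Payload 4.9 kg.
Tool frame: the origin (TCP) lies between the finger pads; the fingertips stand 11 mm ahead of it and the grasp point (between the pads) lies 8 mm behind it; z points along the fingers, y is the line along which they close (so a half turn about z gives the same grasp; the last joint's range is limited). The gripper opens to 85 mm and grips with 20 to 120 N. Pads are 22 mm wide; open, the fingers measure 114 mm over their backs; the gripper's body (76 mm by 85 mm) begins 54 mm behind the grasp point. The pads swing forward as they close: fully open they stand 13 mm farther back than shut.
Start: joints at [1.039, 0.326, -0.193, 1.052, 0, 1.437], TCP at [0.213, 0.507, 0.242] pointing down, gripper open.
Joint ranges: [-2.65, 2.65], [-0.97, 1.79], [-1.3, 1.35], [-1.93, 2.1], [-1.47, 1.37], [-3.14, 3.14]. Speed limits (rad/s): [2.57, 2.57, 3.14, 3.14, 3.14, 3.14].

### API

Orientations are given as a 3x3 rotation matrix whose columns are the frame's x, y, z axes.
In Python, from cell import manip, cams, order gives the robot as it stands. The module is installed in compiled form; this text tells all that it offers.
- The arm moves only by the shell command python3 -m handwheel 'ROWS' [OPENING]. ROWS is JSON, a list of rows, each an object with "offset": the shift along the tool's x, y, z normalised to -1 to 1, where 1 is 0.15 m, a list of three; "angular": the turn, a rotation vector about the tool's x, y, z normalised to -1 to 1, where 1 is 2 pi rad, a list of three. A call has 1 to 20 rows; each row is the pose to reach, as a shift and turn from the pose commanded when the call began, along the tool's axes at that moment, turning the shorter way round; what a row does not reach only later rows make up. A row lasts 1/10 s, in which the tool goes at most 50 mm and 8.59 degrees, less where a joint would pass 70% of its speed; a pose out of reach is approached as far as the arm can. A call with a number of a shift or a turn outside -1 to 1 is refused whole. A call with a gripper value outside its range is refused whole. OPENING is the opening, from -1 (shut) to 1 (fully open), set as the call begins (- or left out, the last holds). The fingers move at their own pace and stop on an object; the grip force is fixed at half the most. Time passes only in rows, so rows that repeat a pose let the fingers close. It gives the time, the measured TCP pose, the force, the opening and the grip force at its end, in the units of the state.
- manip.observe(): the state, without advancing time (a new reading comes with each control period).
- cams.camera(name): name is "scene" or "top" or "wrist"; returns a dict with "img" (384x512x3 uint8, red, green, blue), "range_z" (384x512 float32, m along the optical axis (not along the pixel's ray), 0 where there is no reading), "mtx" (3x3 intrinsics, pixels), "k1" (the pictures are not rectified: a ray, as slopes to the right and down, at radius r is drawn at 1 + k1 r^2 times it, then the intrinsics apply), "cam_to_world" (4x4, takes a point from camera to world coordinates). Camera axes: x right, y down, z forward; pixel columns grow to the right and rows downward; lengths in m; the calibration is good to about 2 mm. A picture is of the moment at which its call begins.
- order.finish_job(): hands the job in; it is judged then, once.
The state is a dict: "clock": time; "joints": joint angles; "qd": joint speeds; "tau": joint torques, N m; "eef_pos": TCP position; "tcp_rot": TCP orientation; "contact_force": force on the tool from outside, world axes, zero at the start; "torque": the same for the moment, N m; "width": finger opening in m; "finger_force": force on a finger pad.
Only numpy, scipy, OpenCV 4.12 (cv2) and the standard library are available. Lean on these libraries where they do the work, as an engineer would, in place of code of your own. Each camera call takes 0.05 s, during which the arm holds its last target. There are 200 camera calls.

### The job

Get the spray booth ready for a pattern shot: the target plate is leaning back on its drain rod, ringed face down. Tip it up to stand on its long thin edge on the rack's ledge, flat against the back fence with the ringed face towards the injector, and push it along the fence right up to the end stop on the injector's side, so that it stands squarely in front of the nozzle. Do not disturb the injector, brass fitting, drip cup or wrench.

Things in the scene. Friction and masses are not known exactly. Their poses are not given: they have to be found in the camera images.
- booth: Fixed open-topped spray booth, clear polycarbonate in an aluminium frame, its front open to the robot. Origin: booth centre on the bench; x to the back, y left, z up (frame for all booth numbers, mm). Tray top z 6; side walls at y +-282, x -210 to 210, top z 200; back wall x 202, top z 150. Door runners at x -232, 20 high, y -290 to 870; the sliding door, 200 high, is parked open at y 270 to 850.
- fence_foot (a point): Middle of the target rack, where its ledge meets the fence: booth x 130, y 0, z 40. The level steel ledge (top z 40) reaches 35 mm from here towards the robot, 444 mm long along y; the upright fence is two steel bars (z 6 to 60 and z 104 to 120, open between) with their front faces at x 130.
- rod_mid (a point): Middle of the drain rod's axis: booth x 67, y 0, z 65. A fixed round steel rod, 12 mm diameter, along y, held by posts (22 x 12 mm, top z 76) at y +-211; clear space below it down to the tray.
- stop_left (a point): Left end stop of the rack, at the middle of its inner face's foot: booth x 114, y +210, z 40. Block x 98 to 130, z 40 to 76; its inner face looks to -y.
- stop_right (a point): Right end stop, the mirror image: booth x 114, y -210, z 40; its inner face looks to +y.
- plate: Loose white target plate 90 x 160 x 14 mm, 0.15 to 0.3 kg, rings on one broad face, the other plain. Origin: centre of ringed face; x along the 90 side, y along the 160, z from rings to plain back. Starts leaning 30 deg from level: far long edge (+x) on the ledge close to the fence, ringed face down on the rod, near long edge (-x) raised to z 85 at booth x 45. Placed: booth x 116, z 85, y +-130.
- injector: Silver injector, clamped level in the left or right fork (changes from run to run), not movable. Origin: its nozzle tip, booth x -10, z 85, y +130 or -130. Its x axis is the spray line, straight at the fence; y to the left. The body runs 164 mm back from the tip, 36 mm diameter at the widest.
- fitting: Brass test fitting fixed in the other fork, not movable. Origin: point on its axis where a nozzle tip would be (booth x -10, z 85, y +130 or -130); the brass lies 40 to 136 mm behind that, 33 mm at the widest. Both forks: x -115, y +130 and -130, 64 wide, 40 deep, top z 114.
- cup: Loose blue plastic drip cup, 58 mm across the rim, 50 mm high, standing on the tray under the injector's nozzle. Origin: centre of its underside.
- wrench: Loose black nozzle wrench, 160 mm long, thin, lying on the tray between the two forks roughly along booth y. Origin: mid-length, underside.
Not all that is in view belongs to the job. Of the things like the plate, leave any that is brown or turquoise; of the rest the smaller one is meant.

How it is judged:
At the end, for the whole second after the job is handed in: Plate at rest on a long edge on the ledge: ringed face 14 mm (+-4) before the fence and facing the injector, its centre 45 mm (+-5) above the ledge and within 4 mm sideways of the nozzle's line (where the end stop puts it), square and level within 0.05 rad (x of plate in the frame of booth between 0.112 and 0.12 m and z of plate in the frame of booth between 0.08 and 0.09 m and y of plate in the frame of injector between -0.004 and 0.004 m and angle between the z axis of plate and the x axis of booth, either way round below 0.05 rad and angle between the y axis of plate and the y axis of booth, either way round below 0.05 rad and linear speed of plate below 0.02 m/s and angular speed of plate below 0.1 rad/s); the robot touches nothing.
It fails at once if the injector or the brass fitting is struck or pushed (more than 6 N) (contact force between anything else and injector above 6 N or contact force between anything else and fitting above 6 N).
It fails at once if the drip cup is moved more than 20 mm or tipped (distance of cup from where it was at the start of the episode above 0.02 m or angle between cup's own z axis and vertical above 0.3 rad).
It fails at once if the wrench is moved more than 20 mm (distance of wrench from where it was at the start of the episode above 0.02 m).
It also fails if it takes over 48 s, if anything falls off the work surface, if the arm or the gripper's body presses on something with over 40 N, if the wrist force passes 120 N, or if a joint passes its speed limit or range.

## Working session

There is one attempt and no reset: what is moved stays moved. The work goes in short steps, Python scripts to look and compute and a shell command to move; the robot and the scene stay as the last step left them, time stands still between calls to the robot, and variables do not carry over. Pictures are saved under pics/ and viewed, at most 10 in all, crops included, and the job is handed in when it is done.

```bash
mkdir -p pics; ls; python3 - <<'E'
from cell import manip,cams
import cv2,numpy as np
s=manip.observe()
print({k:np.round(v,3).tolist() for k,v in s.items()})
ims=[]
for n in ["scene","top","wrist"]:
    c=cams.camera(n); np.savez(f'{n}0.npz',**c)
    print(n,np.round(c['mtx'],1).tolist(),c['k1'],np.round(c['cam_to_world'],3).tolist())
    cv2.imwrite(f'pics/{n}0.png',cv2.resize(c['img'][:,:,::-1],(800,600)))
E
```

```text
pics
{'clock': 0.0, 'joints': [1.039, 0.327, -0.194, 1.052, 0.0, 1.437], 'qd': [0.001, 0.001, 0.001, 0.0, 0.002, 0.0], 'tau': [0.0, -44.34, 26.244, 0.015, 0.0, 0.0], 'eef_pos': [0.213, 0.507, 0.242], 'tcp_rot': [[-0.922, 0.387, -0.001], [0.387, 0.922, -0.001], [0.0, -0.002, -1.0]], 'contact_force': [0.068, -0.925, -0.036], 'torque': [0.057, 0.001, 0.009], 'finger_force': 0.0, 'width': 0.086}
scene [[393.1, 0.0, 258.4], [0.0, 393.1, 188.3], [0.0, 0.0, 1.0]] -0.0972062560204221 [[0.648, 0.484, -0.589, 1.418], [0.762, -0.425, 0.489, -0.662], [-0.014, -0.765, -0.644, 0.944], [0.0, 0.0, 0.0, 1.0]]
top [[374.4, 0.0, 259.8], [0.0, 374.4, 191.8], [0.0, 0.0, 1.0]] 0.007721963557816994 [[-0.023, -0.984, 0.176, 0.409], [-1.0, 0.02, -0.017, 0.009], [0.014, -0.177, -0.984, 1.221], [0.0, 0.0, 0.0, 1.0]]
wrist [[336.4, 0.0, 252.2], [0.0, 336.4, 194.2], [0.0, 0.0, 1.0]] 0.006295279751649503 [[0.388, 0.873, 0.295, 0.137], [0.922, -0.367, -0.125, 0.539], [-0.001, 0.32, -0.947, 0.373], [0.0, 0.0, 0.0, 1.0]]
```

View pics/scene0.png

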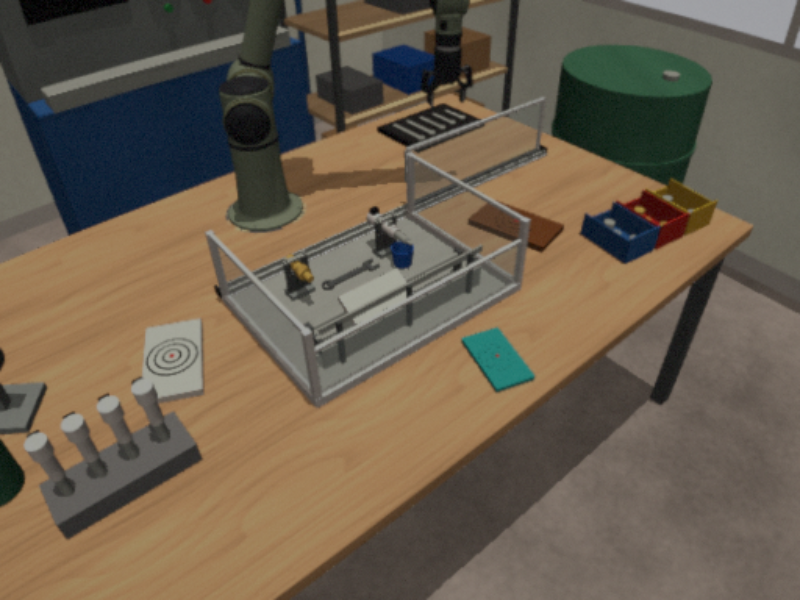

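View pics/top0.png

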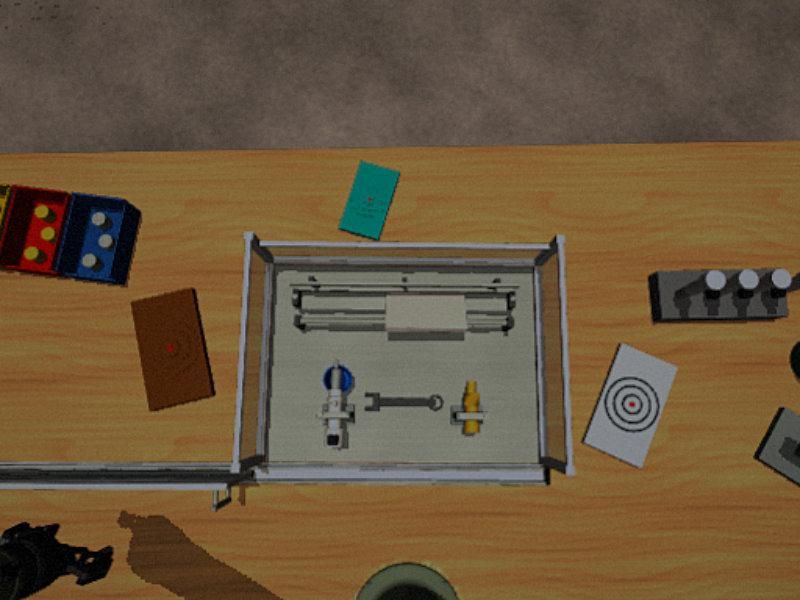

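The scene view shows the booth at about (370,290), with the white plate leaning inside it at (375,295). The injector is in the left fork and the cup below it. In the top view the injector tip is at (336,362), the wrench at (403,401) and the fitting at (471,405).

Candidates in the top view (800 px pixels):
- **Leaning white plate, (425,313):** smaller than the other white one.
- **White ringed plate on the bench, (632,404):** larger.
- **Brown, (172,350)** and **turquoise, (370,200):** excluded by the description.

I choose the leaning plate in the booth.

```bash
cat > h.py <<'E'
import numpy as np,cv2
from scipy.spatial.transform import Rotation as R
def cloud(c):
    v,u=np.mgrid[0:384,0:512].astype(float)
    p=cv2.undistortPoints(np.stack([u.ravel(),v.ravel()],1)[:,None],c['mtx'],np.array([float(c['k1']),0,0,0]))[:,0]
    z=c['range_z'].ravel().astype(float)
    P=np.c_[p*z[:,None],z]@c['cam_to_world'][:3,:3].T+c['cam_to_world'][:3,3]
    P[z==0]=np.nan
    return P.reshape(384,512,3)
E
python3 - <<'E'
from h import *
c=dict(np.load('top0.npz')); P=cloud(c); img=c['img']; hsv=cv2.cvtColor(img,cv2.COLOR_RGB2HSV)
S=0.64
# regions in native pixels
def box(u0,v0,u1,v1):
    m=np.zeros((384,512),bool); m[int(v0*S):int(v1*S),int(u0*S):int(u1*S)]=1; return m
def line(m,name):
    q=P[m]; 
    if len(q)<4: print(name,len(q)); return
    f=np.polyfit(q[:,1],q[:,0],1); f=np.polyfit(*(q[abs(np.polyval(f,q[:,1])-q[:,0])<.008][:,[1,0]].T),1)
    print(name,len(q),'yaw',-np.arctan(f[0]),'x@y0',f[1],'y',q[:,1].min(),q[:,1].max(),'z',np.median(q[:,2]))
Z=P[:,:,2]
rack=box(285,270,525,335)
line(rack&(abs(Z-.120)<.006),'fencetop')
line(rack&(abs(Z-.071)<.004)&(P[:,:,0]<np.nanmedian(P[rack][:,0])),'rod')
line(box(245,225,570,262)&(abs(Z-.150)<.008),'backwall')
m=rack&(hsv[:,:,2]>120)&(Z>.05)&(Z<.1)
n,l,s,_=cv2.connectedComponentsWithStats(m.astype(np.uint8)); i=1+s[1:,4].argmax(); m=l==i
print('plate px',s[i]/S); q=P[m]; q=q[~np.isnan(q[:,0])]
ctr=q.mean(0); n_=np.linalg.svd(q-ctr)[2][2]; print('plate',ctr,n_,q.min(0),q.max(0))
print(cv2.minAreaRect((q[:,:2]*1000).astype(np.float32)))
for nm,mm in [('fit',(hsv[:,:,0]>15)&(hsv[:,:,0]<30)&(hsv[:,:,1]>140)&box(450,375,490,440)),('cup',(hsv[:,:,0]>100)&(hsv[:,:,0]<130)&(hsv[:,:,1]>140)&box(315,350,360,400)),('inj',box(325,355,350,450)&(Z>.075)&(Z<.125))]:
    q=P[mm]; q=q[~np.isnan(q[:,0])]; print(nm,len(q),q.mean(0),q.min(0),q.max(0))
q=P[box(300,380,500,470)&(abs(Z-.2)>.1)];print('tray z',np.nanmedian(q[:,2]))
for nm,b in [('LB',(243,230,262,250)),('RB',(550,232,568,252)),('LF',(230,455,245,476)),('RF',(560,458,578,476))]:
    mm=box(*b)&(abs(Z-.2)<.012); q=P[mm]; print(nm,len(q),q.mean(0) if len(q) else '')
cv2.imwrite('pics/crop0.png',cv2.resize(img[160:300,165:350,::-1],None,fx=4,fy=4,interpolation=cv2.INTER_CUBIC))
E
```

```text
fencetop 374 yaw -0.03126250339921377 x@y0 0.6389408701899814 y -0.2255865934414638 0.21543060142055362 z 0.12128984051628078
rod 500 yaw 0.03437838956443069 x@y0 0.585620937864363 y -0.22679258577180203 0.2140095492241978 z 0.07114419357843327
backwall 734 yaw -0.030431827862496454 x@y0 0.7073183804717058 y -0.287737585386022 0.27197837630090504 z 0.15122144914946767
plate px [ 354.6875  295.3125  112.5      32.8125 1648.4375]
plate [ 0.58993758 -0.04684534  0.07884644] [-0.49632611  0.00165594 -0.86813458] [ 0.55456094 -0.12791231  0.05570718] [0.62691351 0.09063835 0.09998183]
((591.6575317382812, -18.86016082763672), (218.2469940185547, 69.67442321777344), 88.78295135498047)
fit 225 [ 0.40104628 -0.12946286  0.09580186] [ 0.35212736 -0.1565952   0.00223926] [ 0.45012826 -0.11493658  0.10616174]
cup 146 [0.46444313 0.12737389 0.03160865] [0.43861559 0.10164227 0.00389457] [0.48824899 0.15449711 0.09162486]
inj 486 [0.4020454  0.12808808 0.10049628] [0.33690472 0.10062755 0.08448739] [0.49761339 0.14637496 0.11999482]
tray z 0.008069806924698497
LB 66 [0.70895349 0.27170169 0.20049926]
RB 63 [ 0.69255441 -0.28876665  0.19992587]
LF 67 [0.31799953 0.28333737 0.2004065 ]
RF 67 [ 0.29921156 -0.27683458  0.20051876]
```

View pics/crop0.png

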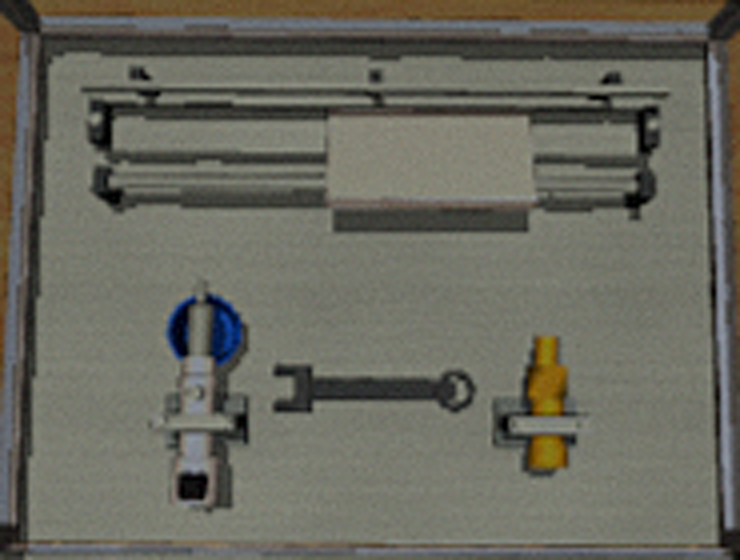

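The crop shows the leaning plate, plain side up, at about (430,160). It is bounded by x 328–535, and the white colour, 160 mm length and position all match. Next I refine its pose in the booth frame.

```bash
cat >> h.py <<'E'
psi=-.031; B0=np.array([.505,-.002,0]); RB=R.from_euler('z',psi).as_matrix()
tob=lambda p:(np.asarray(p)-B0)@RB
tow=lambda p:np.asarray(p)@RB.T+B0
E
python3 - <<'E'
from h import *
c=dict(np.load('top0.npz')); P=cloud(c); Q=tob(P); img=c['img']
hsv=cv2.cvtColor(img,cv2.COLOR_RGB2HSV); 
m=np.zeros((384,512),np.uint8); m[184:214,240:306]=1
m&=((hsv[:,:,2]>110)&(Q[:,:,2]>.045)).astype(np.uint8)
m=cv2.morphologyEx(m,cv2.MORPH_OPEN,np.ones((9,9))); 
q=Q[m>0]; print(q.min(0),q.max(0),len(q))
e=Q[cv2.erode(m,np.ones((5,5)))>0]; ct=e.mean(0); n=np.linalg.svd(e-ct)[2][2]; n*=np.sign(n[2]); print('ctr',ct,'n',n,'tilt',np.degrees(np.arccos(n[2])))
print('rect',cv2.minAreaRect((q[:,:2]*1000).astype(np.float32)))
# pixel outline intersect with the fitted plane
cn,_=cv2.findContours(m,cv2.RETR_EXTERNAL,2); print(cv2.minAreaRect(cn[0]))
r=np.zeros((384,512),bool); r[165:220,180:340]=1
Z=Q[:,:,2]
for nm,mm in [('fence',r&(abs(Z-.12)<.005)),('rod',r&(abs(Z-.07)<.004)&(abs(Q[:,:,0]-.067)<.01)&(Q[:,:,1]>.05)),('rodR',r&(abs(Z-.07)<.004)&(abs(Q[:,:,0]-.067)<.01)&(Q[:,:,1]<-.14)),('stopL',r&(abs(Z-.076)<.004)&(Q[:,:,0]>.09)&(Q[:,:,1]>.18)),('stopR',r&(abs(Z-.076)<.004)&(Q[:,:,0]>.09)&(Q[:,:,1]<-.18))]:
    a=Q[mm]; print(nm,len(a),np.median(a,0),np.percentile(a,4,0),np.percentile(a,96,0))
i=np.zeros((384,512),bool); i[227:290,205:226]=1; a=Q[i&(Z>.083)&(Z<.115)]; print('inj',np.median(a,0),a[:,0].max())
E
```

```text
[ 0.05212018 -0.1239768   0.05570718] [0.12275796 0.03395011 0.10184563] 909
ctr [ 0.08262798 -0.04089114  0.08135709] n [0.50276396 0.00125485 0.86442283] tilt 30.183134994019156
rect ((87.3116455078125, -45.24536895751953), (69.83592987060547, 157.85157775878906), 0.5031073689460754)
((272.0, 199.0), (20.0, 50.0), 90.0)
fence 355 [0.13378986 0.0029941  0.121262  ] [ 0.13084156 -0.20528876  0.11598303] [0.14135714 0.20289895 0.12435459]
rod 174 [0.06793852 0.13356421 0.07092706] [0.06368974 0.05780225 0.06729166] [0.07413843 0.20279282 0.07352144]
rodR 79 [ 0.06987373 -0.17499917  0.07069994] [ 0.06387493 -0.20570129  0.06740874] [ 0.07386787 -0.14163523  0.07363642]
stopL 32 [0.11212908 0.21568966 0.07781489] [0.09994631 0.2096944  0.07384894] [0.12824714 0.21981169 0.07947277]
stopR 40 [ 0.11328603 -0.21574207  0.07711635] [ 0.10099015 -0.22194565  0.07321419] [ 0.1293699  -0.20974833  0.07989864]
inj [-0.10867909  0.12744629  0.09812322] -0.011417719926226574
```

```bash
cat >> h.py <<'E'
def Rtool(deg):
    "tool x = booth +y, tool z = forward and deg below level; booth frame -> world"
    a=np.radians(deg); z=np.array([np.cos(a),0,-np.sin(a)]); x=np.array([0,1.,0]); return RB@np.c_[x,np.cross(z,x),z]
def rows(pb,Rt,frac=1):
    from cell import manip
    s=manip.observe(); Rc=np.array(s['tcp_rot']); p=np.array(s['eef_pos'])
    d=Rc.T@(tow(pb)-p)*frac/.15; w=R.from_matrix(Rc.T@Rt).as_rotvec()*frac/(2*np.pi)
    print('off',np.round(d,3).tolist(),'ang',np.round(w,4).tolist(),'mm',round(np.linalg.norm(d)*150,1),'deg',round(np.linalg.norm(w)*360,1))
def st():
    from cell import manip
    s=manip.observe(); print(round(s['clock'],2),'b',np.round(tob(s['eef_pos'])*1000,1),'F',np.round(RB.T@s['contact_force'],1),'w',round(s['width']*1000,1),'ff',round(s['finger_force'],1),'j',np.round(s['joints'],2),'zb',np.round((RB.T@s['tcp_rot'])[:,2],3))
E
python3 -c "
from h import *
st()
for f in (1,.25,.5): rows([-.03,-.045,.25],Rtool(30),f)
rows([-.03,-.045,.25],Rtool(90))"
```

```text
0.15 b [-307.8  499.4  241.7] F [ 0.3 -0.4 -0.3] w 85.4 ff 0.0 j [ 1.04  0.33 -0.19  1.05 -0.    1.44] zb [-0.001 -0.001 -1.   ]
off [-3.03, -2.724, -0.052] ang [-0.1455, -0.0998, 0.173] mm 611.2 deg 89.0
off [-0.758, -0.681, -0.013] ang [-0.0364, -0.0249, 0.0433] mm 152.8 deg 22.2
off [-1.515, -1.362, -0.026] ang [-0.0728, -0.0499, 0.0865] mm 305.6 deg 44.5
off [-3.03, -2.724, -0.052] ang [-0.0002, 0.0001, 0.1916] mm 611.2 deg 69.0
```

```bash
python3 -m handwheel '[{"offset":[-0.1,-0.1,-0.25],"angular":[0,0,0]},{"offset":[-0.25,-0.22,-0.45],"angular":[0,0,0.01]},{"offset":[-0.5,-0.45,-0.45],"angular":[0,0,0.03]},{"offset":[-0.75,-0.68,-0.45],"angular":[0,0,0.045]},{"offset":[-1,-0.9,-0.45],"angular":[0,0,0.06]},{"offset":[-1,-0.9,-0.45],"angular":[0,0,0.06]}]' -0.1; python3 -c "
from h import *
st()
for f in (1,.5): rows([-.03,-.045,.27],Rtool(30),f)"
```

```text
clock: 0.75
eef_pos: [0.3007, 0.3203, 0.3098]
tcp_rot: [[-0.709, 0.706, 0.0], [0.706, 0.709, -0.002], [-0.002, -0.001, -1.0]]
contact_force: [-1.0, 0.8, -0.9]
width: 0.0385
finger_force: 0.0
0.75 b [-214.2  315.8  309.8] F [-1.   0.8 -0.9] w 38.5 ff 0.0 j [ 0.65  0.08 -0.33  1.16 -0.    1.43] zb [ 0.001 -0.002 -1.   ]
off [-2.54, -0.917, 0.27] ang [-0.157, -0.0678, 0.118] mm 407.0 deg 74.8
off [-1.27, -0.458, 0.135] ang [-0.0785, -0.0339, 0.059] mm 203.5 deg 37.4
```

```bash
python3 -m handwheel '[{"offset":[-0.25,-0.09,0],"angular":[-0.015,-0.007,0.012]},{"offset":[-0.5,-0.18,0],"angular":[-0.03,-0.014,0.024]},{"offset":[-0.75,-0.27,0],"angular":[-0.045,-0.02,0.036]},{"offset":[-1,-0.36,0],"angular":[-0.06,-0.027,0.047]},{"offset":[-1,-0.36,0],"angular":[-0.06,-0.027,0.047]}]'; python3 -c "
from h import *
st()
for f in (1,.6): rows([-.03,-.045,.24],Rtool(30),f)"
```

```text
clock: 1.25
eef_pos: [0.3665, 0.1775, 0.3079]
tcp_rot: [[-0.449, 0.803, 0.391], [0.887, 0.454, 0.086], [-0.109, 0.386, -0.916]]
contact_force: [-1.7, 0.1, -0.7]
width: 0.0384
finger_force: 0.0
1.25 b [-144.   175.1  307.9] F [-1.7  0.  -0.7] w 38.4 ff 0.0 j [ 0.29 -0.3  -0.75  0.71 -0.03  1.37] zb [ 0.388  0.098 -0.916]
off [-1.593, -0.277, 0.567] ang [-0.0967, -0.0404, 0.0719] mm 257.0 deg 45.7
off [-0.956, -0.166, 0.34] ang [-0.058, -0.0242, 0.0431] mm 154.2 deg 27.4
```

```bash
python3 -m handwheel '[{"offset":[-0.24,-0.04,0.08],"angular":[-0.014,-0.006,0.011]},{"offset":[-0.48,-0.08,0.17],"angular":[-0.029,-0.012,0.022]},{"offset":[-0.72,-0.12,0.25],"angular":[-0.043,-0.018,0.033]},{"offset":[-0.95,-0.16,0.34],"angular":[-0.058,-0.024,0.043]},{"offset":[-0.95,-0.16,0.34],"angular":[-0.058,-0.024,0.043]}]'; python3 -c "
from h import *
st()
rows([-.035,-.045,.16],Rtool(30))"
```

```text
clock: 1.75
eef_pos: [0.4314, 0.0457, 0.2647]
tcp_rot: [[-0.158, 0.685, 0.711], [0.984, 0.167, 0.058], [-0.079, 0.709, -0.701]]
contact_force: [-0.9, 0.5, -1.9]
width: 0.0387
finger_force: 0.0
1.75 b [-75.   45.4 264.7] F [-1.   0.4 -1.9] w 38.7 ff 0.0 j [-0.2  -0.42 -1.16  0.06  0.2   1.26] zb [ 0.709  0.08  -0.701]
off [-0.585, -0.427, 0.63] ang [-0.0394, -0.0165, 0.0284] mm 144.1 deg 18.5
```

```bash
python3 -c "
from h import *
rows([-.01,-.045,.15],Rtool(30))"
python3 -m handwheel '[{"offset":[-0.2,-0.13,0.2],"angular":[-0.012,-0.005,0.009]},{"offset":[-0.4,-0.26,0.4],"angular":[-0.025,-0.01,0.018]},{"offset":[-0.58,-0.39,0.6],"angular":[-0.039,-0.016,0.028]},{"offset":[-0.58,-0.39,0.8],"angular":[-0.039,-0.016,0.028]},{"offset":[-0.58,-0.39,0.8],"angular":[-0.039,-0.016,0.028]}]'; python3 -c "
from h import *
st()
rows([.0485-.04*.866,-.045,.091+.02],Rtool(30))"
```

```text
off [-0.611, -0.361, 0.795] ang [-0.0394, -0.0165, 0.0284] mm 159.9 deg 18.5
clock: 2.25
eef_pos: [0.5518, -0.0535, 0.1899]
tcp_rot: [[0.008, 0.54, 0.842], [1.0, -0.008, -0.005], [0.005, 0.842, -0.54]]
contact_force: [-1.2, 0.4, -0.2]
width: 0.0383
finger_force: 0.0
2.25 b [ 48.4 -50.  189.9] F [-1.2  0.4 -0.2] w 38.3 ff 0.0 j [-0.41  0.2  -1.29 -0.88  0.34  1.35] zb [ 0.841  0.021 -0.54 ]
off [0.036, -0.567, 0.091] ang [-0.0074, -0.0035, 0.0013] mm 86.3 deg 3.0
```

```bash
cat > kin.py <<'E'
from h import *
from scipy.optimize import least_squares
J=np.array([[1.039,.327,-.194,1.052,0,1.437],[.65,.08,-.33,1.16,0,1.43],[.29,-.3,-.75,.71,-.03,1.37],[-.2,-.42,-1.16,.06,.2,1.26],[-.41,.2,-1.29,-.88,.34,1.35]])
X=np.array([[.213,.507,.242],[.3007,.3203,.3098],[.3665,.1775,.3079],[.4314,.0457,.2647],[.5518,-.0535,.1899]])
E=lambda a,t:R.from_euler(a,t).as_matrix()
def A(j):
    z1=E('z',j[0]); y2=z1@E('y',j[1]); y3=z1@E('y',j[1]-j[2]); y4=z1@E('y',j[1]-j[2]+j[3]); y5=y4@E('z',j[4])
    return np.c_[[0,0,1],z1[:,1],y2[:,2],y3[:,0],y4[:,0],y5[:,0]],y5
M=np.vstack([A(j)[0] for j in J]); 
v,res,rk,sv=np.linalg.lstsq(np.vstack([M,.01*np.eye(6)]),np.r_[X.ravel(),np.zeros(6)],rcond=None)
if __name__=='__main__': print('h,d,L1,L2,L3,L4',v.round(3),(M@v-X.ravel()).round(3))
LO=np.array([-2.65,-.97,-1.3,-1.93,-1.47]);HI=np.array([2.65,1.79,1.35,2.1,1.37])
def ik(pb,deg,yaw=0):
    a=np.radians(deg); z=RB@E('z',yaw)@[np.cos(a),0,-np.sin(a)]
    f=lambda j:np.r_[A(j)[0]@v-tow(pb),.3*(A(j)[1][:,0]-z)]
    b=None
    for j0 in ([-.2,.2,-1,-.5,.2],[0,.5,-.5,.5,0],[-.3,.8,-1,-1,.3]):
        r=least_squares(f,j0,bounds=(LO,HI))
        if b is None or r.cost<b.cost: b=r
    return b.x.round(2),(f(b.x)*1000).round(1)
E
python3 - <<'E'
from kin import *
print('h,d,L1,L2,L3,L4',v.round(3),(M@v-X.ravel()).round(3),sv.round(3))
for d in (30,40,50,60): print(d,*ik([.0485,-.045,.091],d)); print('  back',*ik([.0485-.04*np.cos(np.radians(d)),-.045,.091+.04*np.sin(np.radians(d))],d))
E
```

```text
h,d,L1,L2,L3,L4 [0.374 0.076 0.555 0.436 0.189 0.268] [ 0.003  0.01  -0.016  0.007  0.009 -0.013  0.007  0.005 -0.011 -0.004
 -0.001 -0.001 -0.021  0.003  0.041] [4.562 2.245 1.587 1.171 0.453 0.227]
30 [-0.36  1.12 -1.3  -1.85  0.29] [13.7 -2.2 -3.6 -3.2  2.3 -5.5]
  back [-0.4   0.79 -1.3  -1.42  0.33] [ 29.8  -7.6   2.2 -16.4  10.2 -25.6]
40 [-0.34  0.72 -1.24 -1.24  0.23] [ 0. -0.  0. -0.  0. -0.]
  back [-0.37  0.61 -1.3  -1.18  0.26] [ 1.7 -0.4  0.4 -1.4  0.6 -1.7]
50 [-0.31  0.43 -1.08 -0.62  0.18] [-0.  0.  0. -0.  0. -0.]
  back [-0.33  0.3  -1.12 -0.52  0.19] [-0.  0.  0. -0.  0. -0.]
60 [-0.29  0.33 -0.91 -0.18  0.13] [-0.  0. -0.  0. -0.  0.]
  back [-0.3   0.21 -0.92 -0.07  0.13] [-0.  0. -0.  0. -0.  0.]
```

```bash
python3 -c "
from h import *
rows([-.02,-.042,.17],Rtool(50))"
cat >> h.py <<'E'
def lift(th,tau,back=0):
    t,a=np.radians(th),np.radians(tau); c=np.array([.130-.014*np.sin(t)-.09*np.cos(t),0,.04+.09*np.sin(t)])
    y=np.array([np.sin(a),0,np.cos(a)]); z=np.array([np.cos(a),0,-np.sin(a)])
    return c+(-.0145-back)*y+.004*z+[0,-.042,0]
E
python3 -c "
from h import *
for th in (30,40,50,60,70,80,90): print(th,lift(th,50+(th-30)*2/3).round(4))"
```

```text
off [0.063, -0.357, -0.311] ang [0.0481, -0.0032, 0.0018] mm 71.7 deg 17.4
30 [ 0.0365 -0.042   0.0726]
40 [ 0.0421 -0.042   0.0865]
50 [ 0.0503 -0.042   0.0989]
60 [ 0.0606 -0.042   0.1092]
70 [ 0.0729 -0.042   0.1173]
80 [ 0.0866 -0.042   0.123 ]
90 [ 0.1015 -0.042   0.126 ]
```

```bash
python3 -m handwheel '[{"offset":[0.03,-0.12,-0.15],"angular":[0.016,-0.001,0.001]},{"offset":[0.06,-0.24,-0.31],"angular":[0.032,-0.002,0.002]},{"offset":[0.06,-0.36,-0.31],"angular":[0.048,-0.003,0.002]},{"offset":[0.06,-0.36,-0.31],"angular":[0.048,-0.003,0.002]}]' -1; python3 -c "
from h import *
st()
p=lift(30,50,.02); rows(p-.05*np.array([np.cos(np.radians(50)),0,-np.sin(np.radians(50))]),Rtool(50)); rows(p,Rtool(50))"
```

```text
clock: 2.65
eef_pos: [0.4806, -0.0414, 0.1714]
tcp_rot: [[0.028, 0.768, 0.64], [1.0, -0.023, -0.016], [0.003, 0.64, -0.768]]
contact_force: [2.2, -0.7, 1.5]
width: -0.0002
finger_force: 0.0
2.65 b [-23.2 -40.1 171.4] F [ 2.2 -0.6  1.5] w -0.2 ff 0.0 j [-0.38 -0.05 -1.16 -0.21  0.22  1.3 ] zb [ 0.64   0.004 -0.768]
off [-0.014, -0.25, 0.428] ang [-0.0006, -0.0007, 0.0001] mm 74.3 deg 0.3
off [-0.016, -0.249, 0.761] ang [-0.0006, -0.0007, 0.0001] mm 120.1 deg 0.3
```

```bash
python3 -m handwheel '[{"offset":[-0.01,-0.12,0.2],"angular":[0,0,0]},{"offset":[-0.015,-0.25,0.42],"angular":[0,0,0]},{"offset":[-0.015,-0.25,0.6],"angular":[0,0,0]},{"offset":[-0.015,-0.25,0.76],"angular":[0,0,0]},{"offset":[-0.015,-0.25,0.76],"angular":[0,0,0]}]'; python3 - <<'E'
from h import *
from cell import cams
st()
for th in (30,35,40,45,50,55,60): rows(lift(th,50+(th-30)*2/3),Rtool(50+(th-30)*2/3))
c=cams.camera('scene'); cv2.imwrite('pics/scene1.png',cv2.resize(c['img'][100:270,130:350,::-1],None,fx=3.6,fy=3.5,interpolation=cv2.INTER_CUBIC))
E
```

```text
clock: 3.15
eef_pos: [0.5275, -0.0464, 0.0585]
tcp_rot: [[0.03, 0.763, 0.645], [1.0, -0.023, -0.018], [0.001, 0.646, -0.764]]
contact_force: [-0.1, 0.2, 0.1]
width: 0.0
finger_force: 0.0
3.15 b [ 23.9 -43.7  58.5] F [-0.1  0.2  0.1] w 0.0 ff 0.0 j [-0.34  0.41 -1.2  -0.72  0.2   1.33] zb [ 0.646  0.002 -0.764]
off [0.011, 0.125, -0.017] ang [0.0006, -0.0003, 0.0] mm 19.0 deg 0.2
off [0.011, 0.168, -0.043] ang [0.0099, -0.0003, 0.0] mm 26.1 deg 3.6
off [0.011, 0.214, -0.064] ang [0.0191, -0.0003, 0.0] mm 33.5 deg 6.9
off [0.011, 0.26, -0.08] ang [0.0284, -0.0003, 0.0001] mm 40.9 deg 10.2
off [0.011, 0.308, -0.092] ang [0.0376, -0.0003, 0.0001] mm 48.2 deg 13.6
off [0.011, 0.356, -0.098] ang [0.0469, -0.0003, 0.0001] mm 55.5 deg 16.9
off [0.011, 0.405, -0.1] ang [0.0562, -0.0003, 0.0001] mm 62.6 deg 20.2
```

View pics/scene1.png

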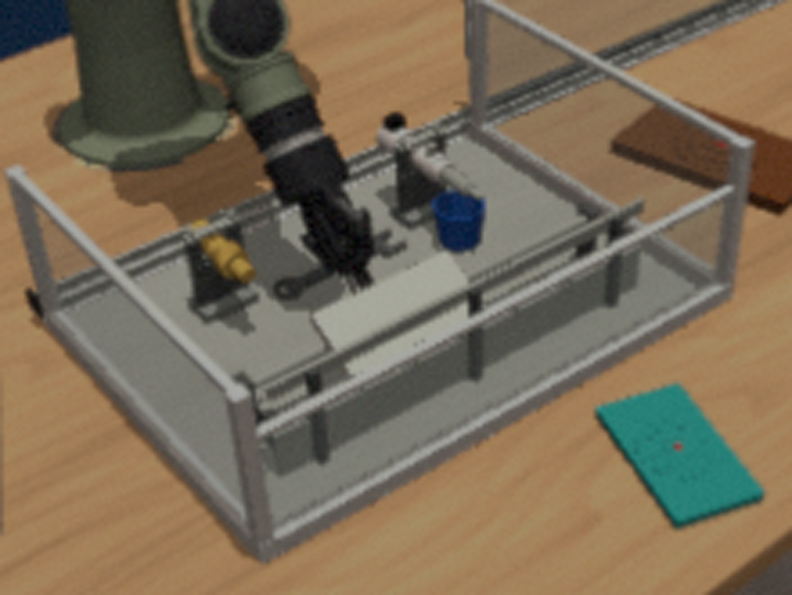

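The crop shows the closed fingers at (355,275), just under and in front of the plate's raised edge at (390,285). The arm is clear of the fitting (225,250) and the injector (440,165). I start the lift.

```bash
python3 -m handwheel '[{"offset":[0.01,0.06,-0.01],"angular":[0,0,0]},{"offset":[0.01,0.125,-0.017],"angular":[0.001,0,0]},{"offset":[0.01,0.147,-0.03],"angular":[0.005,0,0]},{"offset":[0.01,0.168,-0.043],"angular":[0.01,0,0]},{"offset":[0.01,0.19,-0.054],"angular":[0.015,0,0]},{"offset":[0.01,0.214,-0.064],"angular":[0.019,0,0]},{"offset":[0.01,0.237,-0.072],"angular":[0.024,0,0]},{"offset":[0.01,0.26,-0.08],"angular":[0.028,0,0]},{"offset":[0.01,0.26,-0.08],"angular":[0.028,0,0]}]'; python3 - <<'E'
from h import *
from cell import cams
st()
for th in (45,50,55,60,65,70,75,80,85): rows(lift(th,50+(th-30)*2/3),Rtool(50+(th-30)*2/3))
c=cams.camera('top'); Q=tob(cloud(c)); m=(Q[:,:,0]>.03)&(Q[:,:,0]<.128)&(Q[:,:,1]<.02)&(Q[:,:,1]>-.11)&(Q[:,:,2]>.065)&(Q[:,:,2]<.14)&(c['img'].min(2)>90)
q=Q[m]; ct=np.median(q,0); k=abs(q[:,1]+.042)>.03; e=q[k]; print(len(e),e.min(0),e.max(0)); f=np.polyfit(e[:,0],e[:,2],1); print('plate tilt',np.degrees(np.arctan(-f[0])))
E
```

```text
clock: 4.1
eef_pos: [0.5475, -0.0457, 0.0964]
tcp_rot: [[0.031, 0.864, 0.502], [1.0, -0.027, -0.015], [0.001, 0.503, -0.864]]
contact_force: [-5.7, 0.1, 3.2]
width: 0.0
finger_force: 2.5
4.1 b [ 43.9 -42.4  96.4] F [-5.7 -0.1  3.2] w 0.0 ff 2.5 j [-0.29  0.26 -0.95 -0.15  0.13  1.35] zb [ 0.503  0.001 -0.864]
off [0.002, 0.0, 0.027] ang [0.0005, -0.0001, -0.0001] mm 4.0 deg 0.2
off [0.002, 0.045, 0.007] ang [0.0098, -0.0001, -0.0001] mm 6.9 deg 3.5
off [0.002, 0.092, -0.008] ang [0.019, -0.0001, -0.0001] mm 13.8 deg 6.8
off [0.003, 0.14, -0.018] ang [0.0283, -0.0001, -0.0001] mm 21.1 deg 10.2
off [0.003, 0.188, -0.023] ang [0.0375, -0.0001, -0.0001] mm 28.5 deg 13.5
off [0.003, 0.237, -0.024] ang [0.0468, -0.0001, -0.0001] mm 35.8 deg 16.8
off [0.003, 0.287, -0.019] ang [0.0561, -0.0001, -0.0001] mm 43.1 deg 20.2
off [0.003, 0.336, -0.01] ang [0.0653, -0.0001, -0.0001] mm 50.4 deg 23.5
off [0.003, 0.384, 0.004] ang [0.0746, -0.0001, -0.0] mm 57.6 deg 26.8
392 [ 0.05707272 -0.10965982  0.06511115] [0.12104261 0.0180874  0.11448415]
plate tilt 38.072140819958825
```

```bash
python3 -m handwheel '[{"offset":[0,0.022,0.01],"angular":[0.005,0,0]},{"offset":[0,0.045,0.007],"angular":[0.01,0,0]},{"offset":[0,0.068,0],"angular":[0.014,0,0]},{"offset":[0,0.092,-0.008],"angular":[0.019,0,0]},{"offset":[0,0.116,-0.013],"angular":[0.024,0,0]},{"offset":[0,0.14,-0.018],"angular":[0.028,0,0]},{"offset":[0,0.164,-0.02],"angular":[0.033,0,0]},{"offset":[0,0.188,-0.023],"angular":[0.037,0,0]},{"offset":[0,0.188,-0.023],"angular":[0.037,0,0]}]'; python3 - <<'E'
from h import *
from cell import cams
st()
for th in (70,75,80,85,90): rows(lift(th,50+(th-30)*2/3),Rtool(50+(th-30)*2/3))
c=cams.camera('top'); Q=tob(cloud(c)); m=(Q[:,:,0]>.03)&(Q[:,:,0]<.128)&(Q[:,:,1]<.02)&(Q[:,:,1]>-.11)&(Q[:,:,2]>.065)&(Q[:,:,2]<.15)&(c['img'].min(2)>90)
q=Q[m]; k=abs(q[:,1]+.042)>.03; e=q[k]; print(len(e),e.min(0),e.max(0))
E
```

```text
clock: 5.05
eef_pos: [0.5715, -0.0469, 0.113]
tcp_rot: [[0.032, 0.956, 0.291], [0.999, -0.03, -0.009], [0.001, 0.291, -0.957]]
contact_force: [0.0, -0.9, 0.1]
width: 0.0001
finger_force: 0.2
5.05 b [ 67.8 -42.9 113. ] F [ 0.  -0.9  0.1] w 0.1 ff 0.2 j [-0.24  0.32 -0.63  0.33  0.06  1.37] zb [ 0.291  0.001 -0.957]
off [0.006, 0.041, -0.018] ang [0.01, -0.0001, -0.0001] mm 6.7 deg 3.6
off [0.006, 0.09, -0.025] ang [0.0193, -0.0001, -0.0001] mm 14.0 deg 6.9
off [0.006, 0.139, -0.027] ang [0.0285, -0.0001, -0.0001] mm 21.3 deg 10.3
off [0.006, 0.19, -0.025] ang [0.0378, -0.0001, -0.0001] mm 28.7 deg 13.6
off [0.006, 0.24, -0.018] ang [0.0471, -0.0001, -0.0001] mm 36.1 deg 16.9
105 [ 0.06482438 -0.10775332  0.06844188] [0.09182486 0.01752311 0.1320676 ]
```

```bash
python3 -m handwheel '[{"offset":[0,0.02,-0.01],"angular":[0.005,0,0]},{"offset":[0,0.041,-0.018],"angular":[0.01,0,0]},{"offset":[0,0.065,-0.022],"angular":[0.015,0,0]},{"offset":[0,0.09,-0.025],"angular":[0.019,0,0]},{"offset":[0,0.115,-0.026],"angular":[0.024,0,0]},{"offset":[0,0.139,-0.027],"angular":[0.0285,0,0]},{"offset":[0,0.165,-0.026],"angular":[0.033,0,0]},{"offset":[0,0.19,-0.025],"angular":[0.038,0,0]},{"offset":[0,0.215,-0.022],"angular":[0.0425,0,0]},{"offset":[0,0.24,-0.018],"angular":[0.047,0,0]},{"offset":[0,0.24,-0.018],"angular":[0.047,0,0]}]'; python3 - <<'E'
from h import *
from cell import cams
st()
c=cams.camera('top'); Q=tob(cloud(c)); m=(Q[:,:,0]>.08)&(Q[:,:,0]<.15)&(Q[:,:,1]<.06)&(Q[:,:,1]>-.15)&(Q[:,:,2]>.126)&(Q[:,:,2]<.14)&(c['img'].min(2)>90)
q=Q[m]; k=abs(q[:,1]+.042)>.03; e=q[k]; print(len(e),np.median(e,0),e.min(0),e.max(0))
cv2.imwrite('pics/top2.png',cv2.resize(c['img'][160:300,165:350,::-1],None,fx=4,fy=4,interpolation=cv2.INTER_CUBIC))
E
```

```text
clock: 6.2
eef_pos: [0.6042, -0.0481, 0.124]
tcp_rot: [[0.032, 0.999, -0.003], [0.999, -0.032, 0.001], [0.001, -0.003, -1.0]]
contact_force: [-0.1, 0.4, -0.5]
width: 0.0003
finger_force: 0.0
6.2 b [100.6 -43.  124. ] F [-0.1  0.4 -0.5] w 0.3 ff 0.0 j [-0.2   0.53 -0.2   0.85  0.    1.4 ] zb [-0.003  0.001 -1.   ]
24 [0.1236938  0.02956682 0.13095886] [0.11717651 0.02069313 0.12673788] [0.12905437 0.03558622 0.13606276]
```

View pics/top2.png

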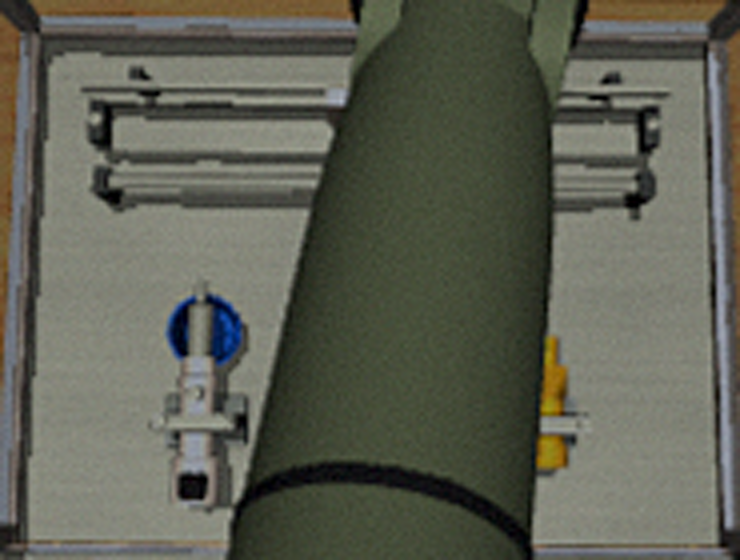

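The crop shows the plate's top edge at (335,97) in line with the fence. It measures booth x 117–129 at z 131 mm, so it is upright against the fence. Next I back off, go over to its right end and push it along.

```bash
python3 -c "
from h import *
rows([.080,-.043,.124],Rtool(90));rows([.080,-.043,.2],Rtool(90));rows([.112,-.160,.2],Rtool(90));rows([.112,-.160,.085],Rtool(90))"
```

```text
off [-0.001, -0.133, -0.001] ang [-0.0005, -0.0002, -0.0002] mm 19.9 deg 0.2
off [0.0, -0.134, -0.508] ang [-0.0005, -0.0002, -0.0002] mm 78.8 deg 0.2
off [-0.78, 0.08, -0.509] ang [-0.0005, -0.0002, -0.0002] mm 140.2 deg 0.2
off [-0.781, 0.082, 0.257] ang [-0.0005, -0.0002, -0.0002] mm 123.9 deg 0.2
```

```bash
python3 -m handwheel '[{"offset":[0,-0.06,0],"angular":[0,0,0]},{"offset":[0,-0.13,-0.05],"angular":[0,0,0]},{"offset":[0,-0.13,-0.25],"angular":[0,0,0]},{"offset":[0,-0.13,-0.5],"angular":[0,0,0]},{"offset":[-0.2,-0.06,-0.5],"angular":[0,0,0]},{"offset":[-0.4,0,-0.5],"angular":[0,0,0]},{"offset":[-0.6,0.05,-0.5],"angular":[0,0,0]},{"offset":[-0.78,0.08,-0.5],"angular":[0,0,0]},{"offset":[-0.78,0.08,-0.5],"angular":[0,0,0]}]'; python3 - <<'E'
from h import *
from cell import cams
st()
rows([.112,-.160,.085],Rtool(90))
c=cams.camera('top'); Q=tob(cloud(c)); m=(Q[:,:,0]>.08)&(Q[:,:,0]<.15)&(Q[:,:,1]<.06)&(Q[:,:,1]>-.15)&(Q[:,:,2]>.126)&(Q[:,:,2]<.14)&(c['img'].min(2)>80)
e=Q[m]; print(len(e),np.median(e,0),e.min(0),e.max(0))
E
```

```text
clock: 7.15
eef_pos: [0.6111, -0.1687, 0.1994]
tcp_rot: [[0.036, 0.999, -0.004], [0.999, -0.036, -0.0], [-0.0, -0.004, -1.0]]
contact_force: [-0.4, -0.0, 0.9]
width: -0.0
finger_force: 0.0
7.15 b [ 111.2 -163.3  199.4] F [-0.4 -0.   0.9] w -0.0 ff 0.0 j [-0.38  0.51 -0.02  1.05 -0.    1.22] zb [-0.004 -0.    -1.   ]
off [0.023, 0.008, 0.763] ang [-0.0006, 0.0001, -0.0009] mm 114.5 deg 0.4
265 [ 0.12338555 -0.04460216  0.13144296] [ 0.11640536 -0.12541165  0.12634264] [0.13391758 0.03566647 0.13636981]
```

```bash
python3 -m handwheel '[{"offset":[0.01,0.01,0.2],"angular":[0,0,0]},{"offset":[0.02,0.01,0.4],"angular":[0,0,-0.001]},{"offset":[0.02,0.01,0.6],"angular":[0,0,-0.001]},{"offset":[0.02,0.01,0.76],"angular":[0,0,-0.001]},{"offset":[0.02,0.01,0.76],"angular":[0,0,-0.001]}]';python3 -c "
from h import *
st()
rows([.112,-.136,.085],Rtool(90));rows([.112,-.05,.085],Rtool(90));rows([.112,.025,.085],Rtool(90))"
```

```text
clock: 7.7
eef_pos: [0.612, -0.1607, 0.0896]
tcp_rot: [[0.024, 1.0, -0.003], [1.0, -0.024, 0.001], [0.001, -0.003, -1.0]]
contact_force: [-11.8, 3.4, 25.5]
width: -0.0001
finger_force: 13.8
7.7 b [ 111.8 -155.3   89.6] F [-11.9   3.   25.5] w -0.1 ff 13.8 j [-0.37  0.61 -0.15  0.81 -0.    1.22] zb [-0.003  0.001 -1.   ]
off [0.128, 0.002, 0.031] ang [-0.0005, -0.0002, 0.0011] mm 19.8 deg 0.4
off [0.702, 0.006, 0.031] ang [-0.0005, -0.0002, 0.0011] mm 105.4 deg 0.4
off [1.202, 0.009, 0.032] ang [-0.0005, -0.0002, 0.0011] mm 180.3 deg 0.4
```

```bash
python3 -m handwheel '[{"offset":[0,0,-0.06],"angular":[0,0,0]},{"offset":[0,-0.01,-0.12],"angular":[0,0,0.001]},{"offset":[0,-0.01,-0.12],"angular":[0,0,0.001]}]';python3 -c "
from h import *
st()
rows([.112,-.136,.107],Rtool(90));rows([.112,-.05,.107],Rtool(90));rows([.112,.025,.107],Rtool(90))"
```

```text
clock: 8.0
eef_pos: [0.6119, -0.1619, 0.1047]
tcp_rot: [[0.032, 0.999, -0.002], [0.999, -0.032, 0.001], [0.001, -0.002, -1.0]]
contact_force: [-0.3, 0.4, 0.3]
width: -0.0002
finger_force: 0.0
8.0 b [ 111.8 -156.5  104.7] F [-0.4  0.4  0.3] w -0.2 ff 0.0 j [-0.38  0.59 -0.14  0.84 -0.    1.23] zb [-0.002  0.001 -1.   ]
off [0.137, 0.001, -0.015] ang [-0.0004, -0.0001, -0.0001] mm 20.6 deg 0.1
off [0.71, 0.001, -0.015] ang [-0.0004, -0.0001, -0.0001] mm 106.5 deg 0.1
off [1.21, 0.0, -0.015] ang [-0.0004, -0.0001, -0.0001] mm 181.5 deg 0.1
```

```bash
python3 -m handwheel '[{"offset":[0.07,0,-0.01],"angular":[0,0,0]},{"offset":[0.13,0,-0.015],"angular":[0,0,0]},{"offset":[0.17,0,-0.015],"angular":[0,0,0]},{"offset":[0.21,0,-0.015],"angular":[0,0,0]},{"offset":[0.25,0,-0.015],"angular":[0,0,0]},{"offset":[0.3,0,-0.015],"angular":[0,0,0]},{"offset":[0.35,0,-0.015],"angular":[0,0,0]},{"offset":[0.4,0,-0.015],"angular":[0,0,0]},{"offset":[0.4,0,-0.015],"angular":[0,0,0]}]'; cat > chk.py <<'E'
from h import *
from cell import cams
def chk():
    st(); c=cams.camera('top'); Q=tob(cloud(c)); m=(Q[:,:,0]>.08)&(Q[:,:,0]<.15)&(abs(Q[:,:,1])<.24)&(Q[:,:,2]>.126)&(Q[:,:,2]<.14)&(c['img'].min(2)>80)
    m=m.astype(np.uint8); n,l,s,_=cv2.connectedComponentsWithStats(m); e=Q[l==1+s[1:,4].argmax()]
    f=np.polyfit(e[:,1],e[:,0],1); print(len(e),np.median(e,0),e.min(0),e.max(0),'yaw',f[0]); return c
E
python3 -c "
from chk import *
chk(); rows([.112,.025,.107],Rtool(90))"
```

```text
clock: 8.9
eef_pos: [0.6137, -0.1008, 0.1052]
tcp_rot: [[0.031, 1.0, -0.004], [1.0, -0.031, 0.003], [0.002, -0.004, -1.0]]
contact_force: [-0.5, -0.4, 0.4]
width: 0.0002
finger_force: 0.0
8.9 b [111.7 -95.4 105.2] F [-0.5 -0.4  0.4] w 0.2 ff 0.0 j [-0.28  0.57 -0.17  0.83  0.    1.32] zb [-0.004  0.002 -1.   ]
204 [0.12295192 0.01031639 0.13122541] [ 0.11644634 -0.05046424  0.12623796] [0.12960076 0.07719464 0.13625469] yaw -0.00211907220478739
off [0.806, 0.0, -0.009] ang [-0.0006, -0.0003, -0.0] mm 120.9 deg 0.2
```

```bash
python3 -m handwheel '[{"offset":[0.03,0,-0.005],"angular":[0,0,0]},{"offset":[0.08,0,-0.01],"angular":[0,0,0]},{"offset":[0.13,0,-0.01],"angular":[0,0,0]},{"offset":[0.18,0,-0.01],"angular":[0,0,0]},{"offset":[0.23,0,-0.01],"angular":[0,0,0]},{"offset":[0.28,0,-0.01],"angular":[0,0,0]},{"offset":[0.33,0,-0.01],"angular":[0,0,0]},{"offset":[0.38,0,-0.01],"angular":[0,0,0]},{"offset":[0.43,0,-0.01],"angular":[0,0,0]},{"offset":[0.48,0,-0.01],"angular":[0,0,0]},{"offset":[0.53,0,-0.01],"angular":[0,0,0]},{"offset":[0.58,0,-0.01],"angular":[0,0,0]},{"offset":[0.63,0,-0.01],"angular":[0,0,0]},{"offset":[0.67,0,-0.01],"angular":[0,0,0]},{"offset":[0.71,0,-0.01],"angular":[0,0,0]},{"offset":[0.74,0,-0.01],"angular":[0,0,0]},{"offset":[0.74,0,-0.01],"angular":[0,0,0]}]'; python3 -c "
from chk import *
chk(); rows([.112,.038,.107],Rtool(90))"
```

```text
clock: 10.65
eef_pos: [0.6171, 0.0093, 0.1069]
tcp_rot: [[0.031, 0.999, -0.004], [1.0, -0.031, 0.002], [0.002, -0.004, -1.0]]
contact_force: [1.1, -0.3, 0.0]
width: 0.0001
finger_force: 0.0
10.65 b [111.7  14.8 106.9] F [ 1.1 -0.3  0. ] w 0.1 ff 0.0 j [-0.11  0.56 -0.18  0.83  0.    1.5 ] zb [-0.004  0.002 -1.   ]
133 [0.12415388 0.14799937 0.1315145 ] [0.11643762 0.10941235 0.12658576] [0.13116906 0.18687602 0.13817543] yaw -0.003658448672456957
off [0.157, 0.002, -0.0] ang [-0.0007, -0.0003, -0.0001] mm 23.5 deg 0.3
```

```bash
python3 -m handwheel '[{"offset":[0.03,0,0],"angular":[0,0,0]},{"offset":[0.06,0,0],"angular":[0,0,0]},{"offset":[0.09,0,0],"angular":[0,0,0]},{"offset":[0.12,0,0],"angular":[0,0,0]},{"offset":[0.135,0,0],"angular":[0,0,0]},{"offset":[0.15,0,0],"angular":[0,0,0]},{"offset":[0.15,0,0],"angular":[0,0,0]}]'; python3 -c "
from chk import *
chk()"
```

```text
clock: 11.4
eef_pos: [0.6178, 0.0315, 0.1069]
tcp_rot: [[0.032, 0.999, -0.004], [0.999, -0.032, 0.002], [0.002, -0.005, -1.0]]
contact_force: [-0.2, -0.8, 0.0]
width: -0.0001
finger_force: 0.1
11.4 b [111.7  37.  106.9] F [-0.2 -0.8  0. ] w -0.1 ff 0.1 j [-0.07  0.57 -0.18  0.83  0.    1.53] zb [-0.005  0.002 -1.   ]
113 [0.12417467 0.17498573 0.13090767] [0.11684887 0.1392158  0.1267708 ] [0.13417078 0.20761    0.13655238] yaw -0.022070030123808728
```

```bash
python3 -m handwheel '[{"offset":[0.01,0,0],"angular":[0,0,0]},{"offset":[0.02,0,0],"angular":[0,0,0]},{"offset":[0.02,0,0],"angular":[0,0,0]}]'; python3 -m handwheel '[{"offset":[0.007,0,0],"angular":[0,0,0]},{"offset":[0.013,0,0],"angular":[0,0,0]},{"offset":[0.013,0,0],"angular":[0,0,0]}]'; python3 -c "
from h import *
st()"
```

```text
clock: 11.75
eef_pos: [0.618, 0.0318, 0.1071]
tcp_rot: [[0.034, 0.999, -0.004], [0.999, -0.034, -0.004], [-0.004, -0.004, -1.0]]
contact_force: [-0.1, -7.3, 1.0]
width: 0.0001
finger_force: 3.7
clock: 12.05
eef_pos: [0.6182, 0.0319, 0.1073]
tcp_rot: [[0.035, 0.999, -0.004], [0.999, -0.035, -0.007], [-0.007, -0.004, -1.0]]
contact_force: [-0.4, -11.9, 3.0]
width: -0.0001
finger_force: 6.1
12.05 b [112.1  37.4 107.3] F [ -0.  -11.9   3. ] w -0.1 ff 6.1 j [-0.06  0.57 -0.18  0.83 -0.01  1.54] zb [-0.004 -0.007 -1.   ]
```

The push now stalls at 12 N, so the plate is at the stop. I back off and check.

```bash
python3 -m handwheel '[{"offset":[-0.04,0,0],"angular":[0,0,0]},{"offset":[-0.2,0,0],"angular":[0,0,0]},{"offset":[-0.4,0,-0.15],"angular":[0,0,0]},{"offset":[-0.6,0,-0.45],"angular":[0,0,0]},{"offset":[-0.8,-0.2,-0.7],"angular":[0,0,0]},{"offset":[-0.9,-0.5,-0.8],"angular":[0,0,0]},{"offset":[-0.9,-0.9,-0.8],"angular":[0,0,0]},{"offset":[-0.9,-0.9,-0.8],"angular":[0,0,0]}]'; python3 - <<'E'
from chk import *
c=chk(); a=c['img'][170:290,190:340,::-1]
d=cams.camera('scene'); b=d['img'][100:270,130:350,::-1]
cv2.imwrite('pics/fin.png',np.hstack([cv2.resize(a,(390,312),interpolation=2),cv2.resize(b,(404,312),interpolation=2)]))
Q=tob(cloud(c)); m=(Q[:,:,2]>.073)&(Q[:,:,2]<.082)&(Q[:,:,1]>.2)&(Q[:,:,1]<.23)&(Q[:,:,0]>.095)&(Q[:,:,0]<.13); print(np.median(Q[m],0))
E
```

```text
clock: 12.85
eef_pos: [0.475, -0.0942, 0.2277]
tcp_rot: [[0.034, 0.999, -0.006], [0.999, -0.034, 0.003], [0.003, -0.006, -1.0]]
contact_force: [0.1, -0.3, 0.6]
width: 0.0001
finger_force: 0.0
12.85 b [-27.1 -93.1 227.7] F [ 0.1 -0.3  0.6] w 0.1 ff 0.0 j [-0.35  0.22 -0.38  0.98  0.    1.26] zb [-0.006  0.003 -1.   ]
256 [0.12404449 0.13191516 0.13110413] [0.11602372 0.05031382 0.12615197] [0.13168958 0.20828454 0.13755398] yaw 0.0027139450165048346
[0.11086575 0.21454166 0.07766643]
```

View pics/fin.png

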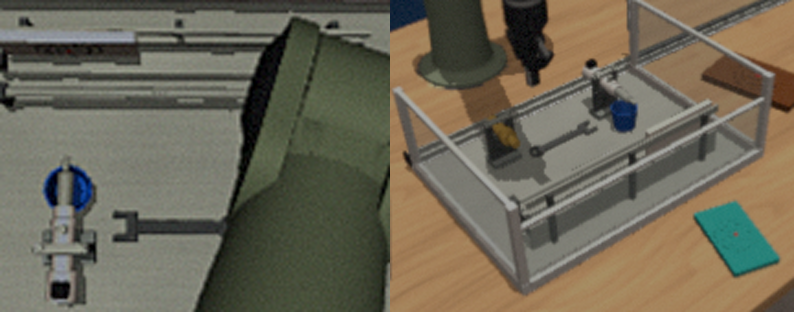

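The final view shows the plate's top edge along the fence at (70,38) in the left half, its rings visible on the injector side at (65,48). The cup, injector and wrench are where they were. I make one last check that the face is plumb.

```bash
python3 - <<'E'
from h import *
from cell import cams
q=[]
for i in range(3):
    c=cams.camera('top'); Q=tob(cloud(c)); m=(Q[:,:,0]>.095)&(Q[:,:,0]<.13)&(Q[:,:,1]>.06)&(Q[:,:,1]<.195)&(Q[:,:,2]>.055)&(Q[:,:,2]<.12); q.append(Q[m])
q=np.vstack(q); print(len(q))
for a in range(55,120,13):
    k=q[(q[:,2]>a/1e3)&(q[:,2]<(a+13)/1e3)]; print(a,len(k),np.median(k[:,0]) if len(k) else '')
E
```

```text
510
55 101 0.11667103659855588
68 91 0.11685273267093892
81 100 0.11685597008162897
94 104 0.11631668569459522
107 114 0.11661994893400227
```

The ringed face is plumb at booth x 116.6 mm over its whole height, so I hand the job in.

```bash
python3 -c "
from cell import order
print(order.finish_job())"
```

```text
the job is handed in; nothing more can be done
None
```

The plate now stands on its long edge, flat against the fence with its rings towards the injector and pushed up to the left end stop; my last checks put it in tolerance (ringed face at booth x 116.6 mm, centre about y 129 mm), and the job is handed in, but no verdict came back.

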